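# Index the sliding stop and start its lock bolt

### The job

On the stop rail, push the grey sliding stop along the rail until its spring detent clicks in and it sits fully home against the end stop. Then start its T-handled lock bolt, which is sitting crossed in the threaded boss: turn it backward (anticlockwise from above) until you feel it drop into the thread, then forward one full turn. Finish while still holding the handle in the gripper, with the bolt started and the stop still home, and leave the other things on the bench where they are.

Things in the scene. Friction and masses are not known exactly. Their poses are not given: they have to be found in the camera images.
- jig: aluminium stop rail screwed to the bench: base 100 x 250 x 10 mm with a dark rail along it. Origin on the bench under the rail's middle, z up, y along the rail, base centre 12 mm to +x. Fixed end stop, 46 mm high, at the +y end; spring plunger's housing, 44 mm high, on the +x side. Its place and yaw (up to 0.5 rad) vary.
- carriage (a joint): travel of the grey sliding stop (carriage) along the rail's +y, m: starts 0 to 0.035; 0.090 is home at the end stop, detent engaged. Slides with 2 N; from 0.078 on the detent takes about 9 N, then it snaps home for the last 2 mm, held by about 6 N. The block is 66 wide, 100 long, 26 mm high, its top 52 mm above the bench.
- flange (a point): middle of the rear face (to push on; it looks to the rail's -y) of the carriage's upright push flange: grey plate 56 wide, 8 thick, 52 to 84 mm above the bench, at the carriage's -y end. The point is 78 mm above the bench; axes as the jig's. Space behind it is free above 45 mm.
- boss_top (a point): centre of the top face of the round steel threaded boss on the carriage (diameter 42 mm, top 74 mm above the bench), on the bolt's upright axis, 75 mm along +y from the flange's rear face; axes as the jig's. The thread is right-hand, single start, 8 mm pitch.
- bolt: T-handled lock bolt upright in the boss: 17 mm steel shank, black cross-bar 62 long x 14 wide x 22 mm high. Origin in the middle of the bar, on the bolt's axis; x along the bar, z up. Starts 45 mm above boss_top. 0.25 kg: its own weight drops it when the fingers are slack; held tight it must be pressed down. Falls 8 mm at the thread start, then 8 mm per forward turn. Can be lifted 4 mm at most.
- bolt_turn (a joint): angle of the bolt in rad, growing clockwise from above (forward, screwing in). Starts crossed at 0.6 to 1.5, where forward binds solid at 2.0. Turned backward (falling) it drops just below 0 and meets a back stop at -0.5. One forward turn from there ends near 2 pi; the thread ends at 8.4. Turns with 0.02 N m. At 0 the bar is parallel to the jig's x axis.
- screwdriver: hand screwdriver lying on the bench, about 200 mm long; origin under its middle. Bystander, to be left alone.
- spare_bolt: loose T-handled bolt lying flat beside the rail (a spare, not part of the job), 100 mm long, 62 mm cross-bar, 22 mm high; origin on the bench under it. Bystander, to be left alone.
- tape_measure: yellow tape measure case 65 x 40 x 58 mm standing on the bench; origin under its centre. Bystander, to be left alone.
- sash_offcut: dark wooden offcut 55 x 140 x 40 mm; origin under its centre. Bystander, to be left alone.
- glue: white glue bottle, 52 mm diameter, 130 mm high; origin under its centre. Bystander, to be left alone.
- mallet: hammer lying on the bench at the robot's left; origin on the bench under it. Bystander, to be left alone.
- suction_lifter: glazier's suction lifter: black 116 mm rubber cup with a handle, 77 mm high; origin under its centre. Bystander, to be left alone.

How it is judged:
On the way, in this order (a step that is already met when the one before it is completed fails the run):
1. the sliding stop is home with its detent engaged, the bolt still crossed on top (value of joint carriage above 0.0875 m and z of bolt in the frame of boss_top above 0.0425 m), for 0.2 s.
2. the bolt, turned backward, has dropped into the start of the thread (value of joint carriage above 0.0875 m and z of bolt in the frame of boss_top below 0.039 m and value of joint bolt_turn below 1 rad), for 0.1 s.
At the end, for the whole second after the job is handed in: The stop is home within 2.5 mm, the bolt stands one full turn forward of the drop (bolt_turn between 5.4 and 7.4 rad, its handle at least 12.5 mm lower than at the start), it is not turning, and the fingers still hold the handle with more than 2 N (value of joint carriage above 0.0875 m and value of joint bolt_turn between 5.4 and 7.4 rad and z of bolt in the frame of boss_top below 0.0325 m and contact force between the fingers and bolt above 2 N and velocity of joint bolt_turn between -0.1 and 0.1 rad/s); the arm keeps its last pose, push and grip.
It fails at once if one of the bystanders was displaced by more than 30 mm (distance of any of screwdriver, spare_bolt, tape_measure, sash_offcut, glue, mallet, suction_lifter from where it was at the start of the episode above 0.03 m).
It also fails if it takes over 72 s, if anything falls off the work surface, if the arm or the gripper's body presses on something with over 40 N, if the wrist force passes 120 N, or if a joint passes its speed limit or range.

### The arm

A 6-joint arm with a two-finger parallel gripper is mounted at the origin on the work surface. World frame = base frame: x ahead of the robot, y to its left, z up, the work surface at z = 0. Lengths are in m, angles in rad, forces in N, time in s.
With the tool pointing down it reaches from about 0.25 to 0.725 m from the base axis. Payload 4 kg.
Tool frame: the origin (TCP) lies midway between the tips of the shut fingers; the grasp point (between the pads) lies grip_point_offset behind it (grip_point_offset is the distance from the TCP to the grasp point, in m); z points along the fingers, y is the line along which they close (so a half turn about z gives the same grasp; the last joint's range is limited). The gripper opens to 85 mm and grips with 20 to 120 N. Pads are 22 mm wide; open, the fingers measure 114 mm over their backs; the gripper's body (76 mm by 85 mm) begins 54 mm behind the grasp point. The pads swing forward as they close: fully open they stand 13 mm farther back than shut.
Start: joints at [1.244, 0.241, 0.005, 1.335, 0, 1.571], TCP at [0.161, 0.474, 0.231] pointing down, gripper open.
Joint ranges: [-2.72, 2.72], [-1.05, 1.87], [-1.09, 1.28], [-1.99, 2.15], [-1.42, 1.44], [-3.14, 3.14]. Speed limits (rad/s): [2.79, 2.79, 3.14, 3.14, 3.14, 3.14].

### API

Orientations are given as a unit quaternion [x, y, z, w].
In Python, from workcell import * gives the robot as it stands. The module is installed in compiled form; this text tells all that it offers.
- The arm moves only by the tool arm_command, never from a script. Its arguments are lists of equal length, an entry for each row: "slide": the shift along the tool's x, y, z in cm, a list of three; "spin": the turn about the tool's z in degrees. A call has exactly 5 rows; each row is the pose to reach, as a shift and turn from the pose commanded when the call began, along the tool's axes at that moment; what a row does not reach only later rows make up. A row lasts 1/8 s, in which the tool goes at most 62.5 mm and 10.7 degrees, less where a joint would pass 70% of its speed; a pose out of reach is approached as far as the arm can. A call with a gripper value outside its range is refused whole. "jaw" is the finger opening in cm, from 0 to 8.54, set as the call begins (left out, the last holds). The fingers move at their own pace and stop on an object; the grip force is fixed at half the most. Time passes only in rows, so rows that repeat a pose let the fingers close, or fill a call up. It gives the time, the measured TCP pose, the force, the opening and the grip force at its end, in the units of the state.
- get_obs(): the state, without advancing time (a new reading comes with each control period).
- camera(name): name is "scene" or "top" or "wrist"; returns a dict with "pixels" (400x640x3 uint8, red, green, blue), "range_z" (400x640 float32, m along the optical axis (not along the pixel's ray), 0 where there is no reading), "intrinsics" (3x3 intrinsics, pixels), "k1" (the pictures are not rectified: a ray, as slopes to the right and down, at radius r is drawn at 1 + k1 r^2 times it, then the intrinsics apply), "rvec" (rotation vector, rad) and "tvec" (3), from world to camera coordinates, as OpenCV has them. Camera axes: x right, y down, z forward; pixel columns grow to the right and rows downward; lengths in m; the calibration is good to about 2 mm. A picture is of the moment at which its call begins.
- job_done(): hands the job in; it is judged then, once.
Trained networks look in a picture, given as the dict that the camera call returned (one of the last four; its "shot" number tells which), for a name from the list of things; names that differ only in an ending like _2 or _b are one class to them, and where a whole thing is asked for, a point or a joint stands for the part that bears it (a point fixed in the world has none). Each returns a list of dicts, best first, with "confidence" (0 to 1); they miss things now and then, are a little off and sometimes report something else, mostly with a low value. They report only what shows in the picture. A call takes as long as a camera call.
- recognise(picture, thing): "centre" ([column, row] in pixels, amid what is visible of it).
- landmark_of(picture, thing): "centre" ([column, row] in pixels: a listed point, or the origin of a listed thing).
The state is a dict: "clock": time; "joint_pos": joint angles; "joint_vel": joint speeds; "tau": joint torques, N m; "eef_pos": TCP position; "tool_rot": TCP orientation; "ft_force": force on the tool from outside, world axes, zero at the start; "ft_torque": the same for the moment, N m; "grip_width": finger opening in m; "grasp_force": force on a finger pad.
Only numpy, scipy, OpenCV 4.12 (cv2) and the standard library are available. Lean on these libraries where they do the work, as an engineer would, in place of code of your own. Each camera call takes 0.05 s, during which the arm holds its last target. There are 200 camera calls.

## Working session

There is one attempt and no reset: what is moved stays moved. The work goes in short steps, Python scripts to look and compute and a tool call to move; the robot and the scene stay as the last step left them, time stands still between calls to the robot, and variables do not carry over. Pictures are saved under pics/ and viewed, at most 10 in all, crops included, and the job is handed in when it is done.

Besides the shell and the picture viewer there is one more tool, called after "Emit:" as name([rows], argument=value, ...), one row to a line, values as JSON. arm_command: Moves the arm, as the interface text tells. Its arguments: {"type":"object","properties":{"slide":{"type":"array","items":{"type":"array","items":{"type":"number"}}},"spin":{"type":"array","items":{"type":"number"}},"jaw":{"type":"number"}},"required":["slide","spin"]}

```bash
mkdir -p pics
cat > h.py <<'E'
from workcell import *
import numpy as np, cv2
from scipy.spatial.transform import Rotation as R
def ray(p,uv):
    K=np.array(p["intrinsics"]);d=(np.array([uv],float)-K[:2,2])/[K[0,0],K[1,1]]
    d=d[0];u=d.copy()
    for _ in range(20): u=d/(1+p["k1"]*(u@u))
    Rm=R.from_rotvec(np.array(p["rvec"]).ravel());c=Rm.inv().apply(-np.array(p["tvec"]).ravel())
    return c,Rm.inv().apply([u[0],u[1],1.])
def atz(p,uv,z):
    c,r=ray(p,uv);return c+r*(z-c[2])/r[2]
def atdepth(p,uv):
    c,r=ray(p,uv);return c+r*p["range_z"][int(round(uv[1])),int(round(uv[0]))]
E
python3 - <<'E'
from h import *
o=get_obs();print({k:np.round(v,3).tolist() for k,v in o.items()})
try: print(grip_point_offset)
except Exception as e: print(e)
Z=dict(flange=.078,boss_top=.074,bolt=.119,jig=0,spare_bolt=0,screwdriver=0,tape_measure=0,sash_offcut=0,glue=0,mallet=0,suction_lifter=0)
for n in("top","scene"):
    p=camera(n);cv2.imwrite(f"pics/{n}0.png",p["pixels"][:,:,::-1])
    for t,z in Z.items():
        for d in landmark_of(p,t)[:2]: print(n,t,np.round(d["centre"],1),round(d["confidence"],2),np.round(atz(p,d["centre"],z),4))
E
```

```text
{'clock': 0.0, 'joint_pos': [1.244, 0.241, 0.004, 1.335, 0.0, 1.571], 'joint_vel': [0.001, 0.0, 0.001, -0.001, 0.001, 0.002], 'tau': [-0.0, -37.232, 25.241, 0.017, 0.0, -0.0], 'eef_pos': [0.16, 0.473, 0.23], 'tool_rot': [0.163, 0.987, -0.001, -0.0], 'ft_force': [0.029, -0.714, 0.054], 'ft_torque': [0.022, 0.012, 0.028], 'grasp_force': 0.0, 'grip_width': 0.085}
0.0187
top flange [334.8 202.9] 0.98 [ 0.5442 -0.0667  0.078 ]
top boss_top [315.2 198. ] 0.85 [0.5635 0.0015 0.074 ]
top bolt [311.4 199.1] 0.55 [0.554  0.0147 0.119 ]
top jig [311.6 204.3] 0.81 [0.5502 0.0148 0.    ]
top spare_bolt [329.5 168.1] 0.61 [ 0.6845 -0.0545  0.    ]
top spare_bolt [377.1 195.5] 0.46 [ 0.5777 -0.228   0.    ]
top screwdriver [318.2 233.6] 0.48 [ 0.4421 -0.007   0.    ]
top tape_measure [288.2 174.8] 0.53 [0.6623 0.0995 0.    ]
top sash_offcut [379.2 197.3] 0.75 [ 0.5708 -0.2356  0.    ]
top glue [438.9 253.3] 0.49 [ 0.3593 -0.4473  0.    ]
top mallet [193.4 200.9] 0.76 [0.5718 0.4524 0.    ]
top suction_lifter [441.  188.8] 0.55 [ 0.5979 -0.4694  0.    ]
scene boss_top [328.6 214.4] 0.8 [0.5504 0.0175 0.074 ]
scene boss_top [486.6 242.6] 0.32 [0.6913 0.4086 0.074 ]
scene bolt [324.1 202.4] 0.79 [0.5629 0.0055 0.119 ]
scene jig [322.3 238.9] 0.65 [ 5.593e-01 -3.000e-04  0.000e+00]
scene spare_bolt [293.7 265.7] 0.83 [ 0.6808 -0.074   0.    ]
scene screwdriver [323.9 217. ] 0.8 [0.4439 0.0047 0.    ]
scene tape_measure [358.4 263.8] 0.85 [0.6747 0.0926 0.    ]
scene tape_measure [325.3 216. ] 0.51 [0.4383 0.0089 0.    ]
scene sash_offcut [239.6 245.2] 0.57 [ 0.5872 -0.2266  0.    ]
scene glue [326.4 204.2] 0.53 [0.3686 0.0128 0.    ]
scene mallet [490.  242.2] 0.86 [0.5831 0.4604 0.    ]
scene mallet [358.7 264.5] 0.44 [0.6777 0.0931 0.    ]
scene suction_lifter [154.4 248.5] 0.95 [ 0.6011 -0.4592  0.    ]
scene suction_lifter [296.7 267.2] 0.71 [ 0.6872 -0.0661  0.    ]
```

```bash
python3 -c "
import cv2
a=cv2.imread('pics/top0.png')[130:280,240:440];cv2.imwrite('pics/top0c.png',cv2.resize(a,None,fx=4,fy=4,interpolation=cv2.INTER_CUBIC))
b=cv2.imread('pics/scene0.png')[150:300,220:420];cv2.imwrite('pics/scene0c.png',cv2.resize(b,None,fx=4,fy=4,interpolation=cv2.INTER_CUBIC))"
```

```text
(no output)
```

View pics/top0c.png

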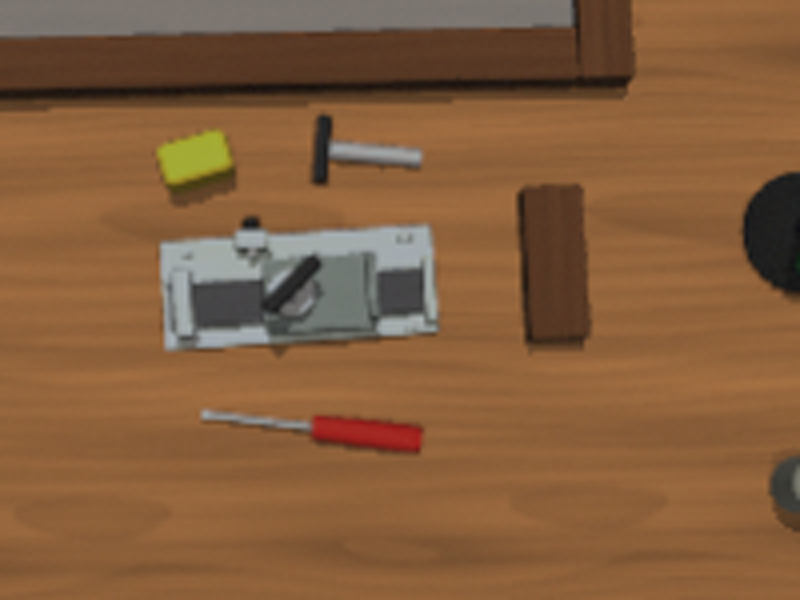

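View pics/scene0c.png

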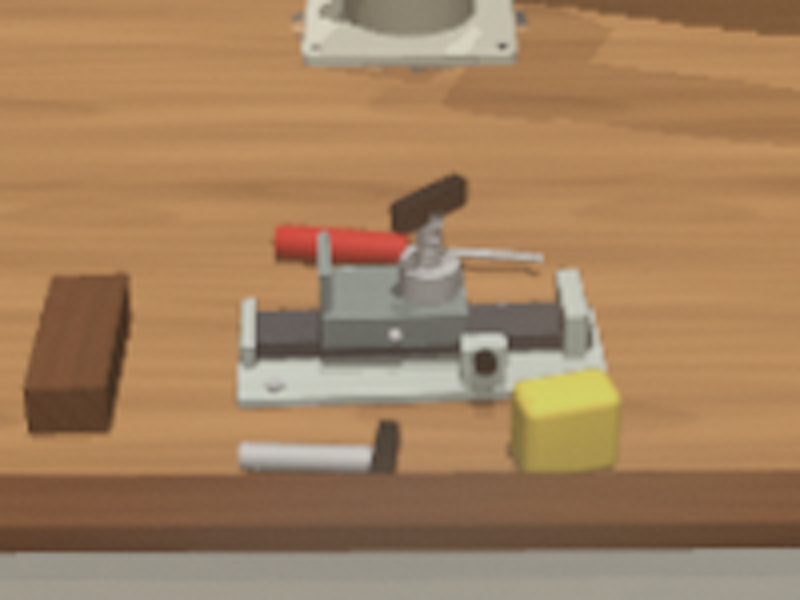

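The top view shows the rail running left, towards world +y, with a small positive yaw. The base corners are near crop pixels (162,243), (430,227), (437,332) and (168,348). The flange is at crop x≈370, and the bar runs diagonally at about -45° near (292,284). The space behind the flange is clear.

```bash
python3 - <<'E'
from h import *
p=camera("top")
c=[atz(p,(x/4+240,y/4+130),.01)[:2] for x,y in((162,243),(430,227),(437,332),(168,348))]
c=np.array(c);print(c.round(4));d=c[0]-c[1]+c[3]-c[2];yaw=np.arctan2(-d[0],d[1]);print("yaw",yaw)
ctr=c.mean(0);Rm=np.array([[np.cos(yaw),-np.sin(yaw)],[np.sin(yaw),np.cos(yaw)]]);o=ctr-Rm@[.012,0];print("jig",o)
# depth cloud
K=p["range_z"];pts=np.array([atdepth(p,(u,v)) for v in range(170,225) for u in range(270,360) if K[v,u]>0])
l=(pts[:,:2]-o)@Rm
b=(pts[:,2]>.107);print("bar",b.sum(),pts[b].mean(0) if b.any() else 0)
if b.any():
    q=pts[b][:,:2];s=np.linalg.svd(q-q.mean(0))[2][0];print("bar dir",s,np.degrees(np.arctan2(s[1],s[0])))
f=(pts[:,2]>.077)&(pts[:,2]<.09)&(abs(l[:,0])<.04);print("fl",l[f].round(3).tolist())
E
# probe spin sign later
```

```text
[[ 0.6015  0.128 ]
 [ 0.6112 -0.1186]
 [ 0.5141 -0.1219]
 [ 0.5047  0.1235]]
yaw 0.038803929839155725
jig [0.54587909 0.00228951]
bar 86 [0.54565745 0.01256267 0.12760859]
bar dir [-0.67390645  0.73881669] 132.3692869542147
fl [[0.027, -0.057], [0.026, -0.061], [0.027, -0.065], [0.024, -0.057], [0.023, -0.061], [0.023, -0.064], [0.02, -0.057], [0.02, -0.064], [0.016, -0.06], [0.016, -0.064], [0.013, -0.06], [0.013, -0.063], [0.009, -0.06], [0.009, -0.063], [0.005, -0.059], [0.006, -0.063], [0.008, 0.028], [0.006, -0.007], [0.002, -0.059], [0.001, -0.062], [0.004, 0.028], [-0.001, -0.059], [-0.002, -0.062], [-0.001, -0.01], [-0.005, -0.059], [-0.006, -0.062], [-0.004, 0.001], [-0.008, -0.059], [-0.009, -0.062], [-0.008, 0.008], [-0.008, 0.001], [-0.008, -0.003], [-0.012, -0.058], [-0.012, -0.062], [-0.016, -0.058], [-0.016, -0.062], [-0.015, -0.065], [-0.014, 0.012], [-0.014, 0.005], [-0.019, -0.058], [-0.019, -0.061], [-0.019, -0.065], [-0.018, 0.015], [-0.018, 0.012], [-0.018, 0.005], [-0.022, -0.058], [-0.022, -0.061], [-0.025, -0.061]]
```

Emit:
arm_command([
  [0,0,0],
  [0,0,0],
  [0,0,0],
  [0,0,0],
  [0,0,0],
], spin=[-10,-15,-15,-15,-15], jaw=0)

```text
clock: 1.88
eef_pos: [0.1605, 0.4735, 0.2313]
tool_rot: [0.033, 0.999, -0.0, 0.0]
ft_force: [0.1, 0.3, -0.6]
grip_width: -0.0002
grasp_force: 0.0
```

Emit:
arm_command([
  [-3.5,-4.5,0],
  [-7,-9,0],
  [-10.5,-13.5,0],
  [-14,-18,0],
  [-17.5,-22.5,0],
], spin=[0,0,0,-3,-6])

```text
clock: 2.5
eef_pos: [0.3214, 0.2362, 0.2316]
tool_rot: [-0.021, 1.0, 0.0, 0.001]
ft_force: [2.0, 0.5, 0.0]
grip_width: -0.0
grasp_force: 0.0
```

```bash
cat >> h.py <<'E'
def to(target,tooly_deg=None):
    "tool-frame shift (cm) and spin (deg) from the measured pose to a world TCP"
    o=get_obs();T=R.from_quat(o["tool_rot"]);y=T.apply([0,1,0]);a=np.degrees(np.arctan2(y[1],y[0]))
    print("q",np.round(o["joint_pos"],3),"tcp",np.round(o["eef_pos"],4),"tooly",a.round(2),"F",np.round(o["ft_force"],1))
    print("shift cm",(T.inv().apply(np.array(target)-o["eef_pos"])*100).round(2), "" if tooly_deg is None else ("spin",round((a-tooly_deg+180)%360-180,2)))
E
python3 -c "
from h import *
to([.550,-.11,.231],92.2)"
```

```text
q [ 0.634  0.039 -0.232  1.298 -0.     0.593] tcp [0.3214 0.2362 0.2316] tooly 92.37 F [2.  0.5 0. ]
shift cm [-21.41 -35.53   0.06] ('spin', np.float64(0.17))
```

Emit:
arm_command([
  [-3,-5,0],
  [-6,-10,0],
  [-9,-15,0],
  [-12,-20,0],
  [-15,-25,0],
], spin=[0,0,0,0,0])

```text
clock: 3.12
eef_pos: [0.4813, -0.008, 0.2315]
tool_rot: [-0.019, 1.0, 0.0, 0.0]
ft_force: [1.1, 0.7, 0.0]
grip_width: -0.0001
grasp_force: 0.0
```

Emit:
arm_command([
  [-3,-5,0],
  [-6.5,-9,2],
  [-6.5,-9.5,7],
  [-6.5,-9.5,12],
  [-6.5,-9.5,12],
], spin=[0,0,0,0,0])

```text
clock: 3.75
eef_pos: [0.5451, -0.0981, 0.1071]
tool_rot: [-0.019, 1.0, 0.001, -0.005]
ft_force: [-0.5, 0.4, -0.8]
grip_width: -0.0
grasp_force: 0.0
```

Run:
```python
from h import *
to([.5485,-.080,.066],92.2)
p=camera("top");cv2.imwrite("pics/top1.png",cv2.resize(p["pixels"][130:280,240:440,::-1],None,fx=4,fy=4))
for t in("flange","jig"):
  for d in landmark_of(p,t)[:1]: print(t,d["confidence"],atz(p,d["centre"],.078 if t=="flange" else 0))
```

```text
q [-0.178  0.436 -0.05   1.095  0.    -0.217] tcp [ 0.5451 -0.0981  0.1071] tooly 92.22 F [-0.5  0.4 -0.8]
shift cm [-0.45  1.79  4.11] ('spin', np.float64(0.02))
flange 0.82 [ 0.54369849 -0.05617614  0.078     ]
jig 0.93 [0.54960118 0.00492894 0.        ]
```

View pics/top1.png

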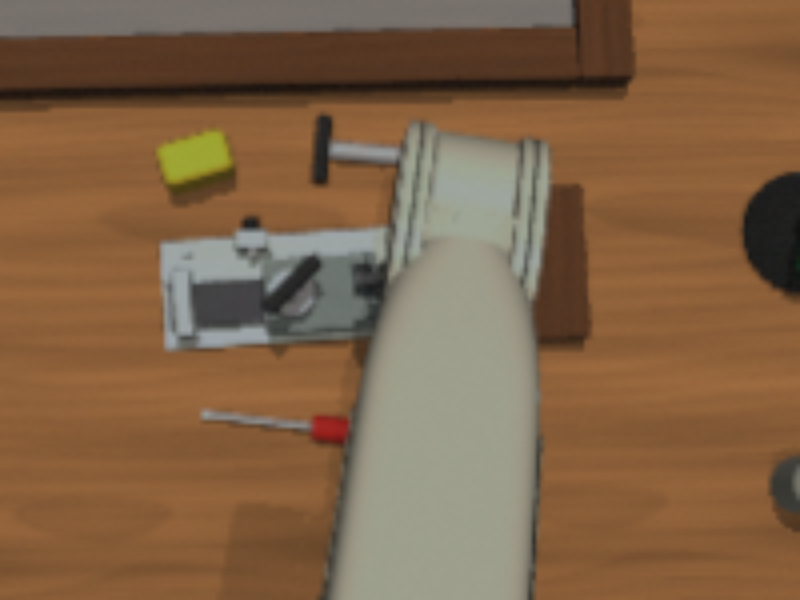

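The arm is behind the flange (crop about (375,280)) with the gripper clear of the bar. Next I lower and push.

Emit:
arm_command([
  [-0.4,0,2],
  [-0.4,0,4.1],
  [-0.4,1,4.1],
  [-0.4,2,4.1],
  [-0.4,3,4.1],
], spin=[0,0,0,0,0])

```text
clock: 4.53
eef_pos: [0.5534, -0.0683, 0.0724]
tool_rot: [-0.02, 1.0, -0.001, 0.002]
ft_force: [0.5, -2.4, 1.3]
grip_width: 0.0001
grasp_force: 1.2
```

Emit:
arm_command([
  [0,0.8,0],
  [0,1.6,0],
  [0,2.4,0],
  [0,3.2,0],
  [0,4,0],
], spin=[0,0,0,0,0])

```text
clock: 5.15
eef_pos: [0.5502, -0.028, 0.0702]
tool_rot: [-0.02, 1.0, -0.0, -0.0]
ft_force: [1.3, -1.8, 0.4]
grip_width: 0.0003
grasp_force: 1.2
```

Run:
```python
from h import *
to([.546,0,.066],92.2)
```

```text
q [-0.051  0.46  -0.119  0.992 -0.    -0.09 ] tcp [ 0.5502 -0.028   0.0702] tooly 92.27 F [ 1.3 -1.8  0.4]
shift cm [0.31 2.81 0.42] ('spin', np.float64(0.07))
```

Emit:
arm_command([
  [0,0.4,0.1],
  [0,0.8,0.2],
  [0,1.2,0.2],
  [0,1.6,0.2],
  [0,1.6,0.2],
], spin=[0,0,0,0,0])

```text
clock: 5.78
eef_pos: [0.5492, -0.0123, 0.068]
tool_rot: [-0.02, 1.0, -0.0, -0.0]
ft_force: [-0.0, -2.1, -0.7]
grip_width: -0.0003
grasp_force: 1.1
```

Emit:
arm_command([
  [0,0.2,0],
  [0,0.4,0],
  [0,0.6,0],
  [0,0.8,0],
  [0,0.8,0],
], spin=[0,0,0,0,0])

```text
clock: 6.4
eef_pos: [0.5492, -0.0119, 0.0683]
tool_rot: [-0.017, 1.0, -0.007, -0.0]
ft_force: [-0.2, -21.3, 0.4]
grip_width: -0.0001
grasp_force: 10.8
```

Run:
```python
from h import *
p=camera("scene");cv2.imwrite("pics/s2.png",cv2.resize(p["pixels"][180:270,260:400,::-1],None,fx=5,fy=5))
p=camera("top");cv2.imwrite("pics/t2.png",cv2.resize(p["pixels"][170:230,270:370,::-1],None,fx=8,fy=8))
print(get_obs()["ft_force"],get_obs()["eef_pos"])
```

```text
[  0.35309443 -21.317013    -0.84381515] [ 0.54919529 -0.01192008  0.0682417 ]
```

View pics/s2.png

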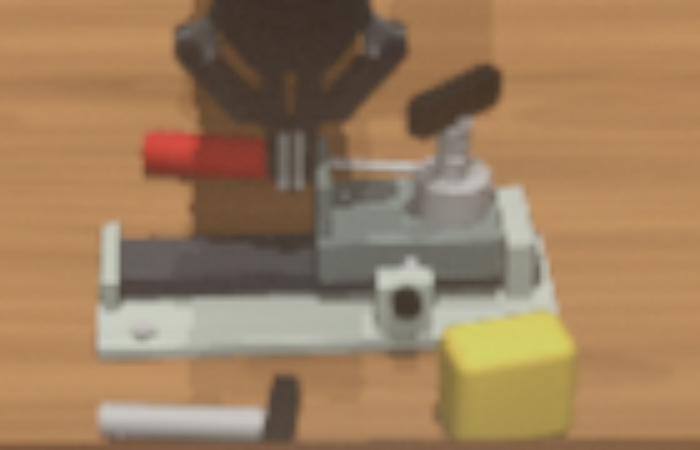

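View pics/t2.png

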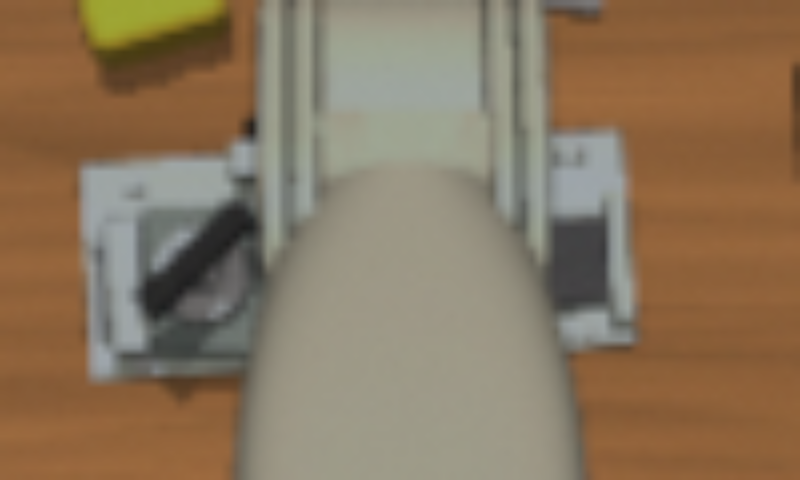

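The block's front face now touches the end stop (scene crop x≈505) and 21 N shows no further travel, so the stop is home. I'll back off, rise, open the fingers and measure the handle.

Emit:
arm_command([
  [0,-1.5,0],
  [0,-3,0],
  [0,-3.5,-4],
  [0,-3.5,-9],
  [0,-3,-14],
], spin=[0,0,0,0,0], jaw=0)

```text
clock: 7.12
eef_pos: [0.5503, -0.0344, 0.2096]
tool_rot: [-0.02, 1.0, 0.001, -0.0]
ft_force: [0.6, -0.2, 0.1]
grip_width: 0.0003
grasp_force: 0.0
```

Emit:
arm_command([
  [0,0,-2],
  [0,0,-2],
  [0,0,-2],
  [0,0,-2],
  [0,0,-2],
], spin=[0,0,0,0,0], jaw=8.5)

```text
clock: 7.75
eef_pos: [0.5499, -0.0344, 0.227]
tool_rot: [-0.02, 1.0, 0.0, -0.001]
ft_force: [1.0, -0.3, -0.5]
grip_width: 0.0851
grasp_force: 0.0
```

```bash
cat > m.py <<'E'
from h import *
import sys
for n in("wrist","top"):
    p=camera(n);cv2.imwrite(f"pics/{n}_{sys.argv[1]}.png",p["pixels"][:,:,::-1])
    for t,z in dict(bolt=.119,boss_top=.074,flange=.078).items():
        for d in landmark_of(p,t)[:1]: print(n,t,np.round(d["centre"],1),round(d["confidence"],2),np.round(atz(p,d["centre"],z),4))
    Z=p["range_z"];vs,us=np.nonzero(Z>0)
    if n=="wrist": vs,us=vs[::3],us[::3]
    P=np.array([atdepth(p,(u,v)) for v,u in zip(vs,us)]) if n=="wrist" else np.array([atdepth(p,(u,v)) for v in range(160,235) for u in range(270,330)])
    b=(abs(P[:,0]-.54)<.06)&(abs(P[:,1]-.078)<.06)
    P=P[b];k=(P[:,2]>.11)&(P[:,2]<.14);q=P[k]
    if len(q)>10:
        q=q[q[:,2]>np.median(q[:,2])-.004]
        r=cv2.minAreaRect((q[:,:2]*1000).astype(np.float32));s=np.linalg.svd(q[:,:2]-q[:,:2].mean(0),full_matrices=False)[2][0]
        print(n,"bar",len(q),"rect ctr",np.round(r[0],1),np.round(r[1],1),"z",np.median(q[:,2]).round(4),"mean",q.mean(0).round(4),"dir",np.degrees(np.arctan2(s[1],s[0])).round(2))
to([.543,.078,.19])
E
python3 m.py 3
```

```text
wrist bolt [461.9 202.2] 0.97 [0.5474 0.0745 0.119 ]
wrist boss_top [442.3 186.9] 0.79 [0.5474 0.0747 0.074 ]
wrist flange [358.  186.1] 0.67 [ 5.487e-01 -1.000e-04  7.800e-02]
wrist bar 524 rect ctr [547.1  75.4] [14.6 62. ] z 0.1285 mean [0.5459 0.075  0.1283] dir -46.32
top bolt [293.  199.3] 0.45 [0.5546 0.0774 0.119 ]
top boss_top [293.9 200.8] 0.8 [0.5551 0.0764 0.074 ]
top flange [316.9 201.2] 0.77 [ 0.5515 -0.0042  0.078 ]
top bar 73 rect ctr [544.2  75.4] [12.7 60.1] z 0.129 mean [0.5436 0.0756 0.1292] dir 134.06
q [-0.062  0.345  0.14   1.366 -0.    -0.102] tcp [ 0.5505 -0.0344  0.2283] tooly 92.28 F [ 0.1  0.7 -0.9]
shift cm [ 0.3  11.27  3.83]
```

Emit:
arm_command([
  [0,2.2,0],
  [0,4.4,0],
  [0,6.6,0],
  [0,8.8,0],
  [0,11,0],
], spin=[10,20,30,40,48])

```text
clock: 8.78
eef_pos: [0.5461, 0.0762, 0.2284]
tool_rot: [0.391, 0.921, 0.0, 0.0]
ft_force: [0.6, 0.6, -0.5]
grip_width: 0.0847
grasp_force: 0.0
```

Emit:
arm_command([
  [0,0,2],
  [0,0,3.5],
  [0,0,3.5],
  [0,0,3.5],
  [0,0,3.5],
], spin=[0,0,0,0,0])

```text
clock: 9.4
eef_pos: [0.5467, 0.0753, 0.1941]
tool_rot: [0.389, 0.921, 0.0, 0.001]
ft_force: [-0.8, 0.2, -0.6]
grip_width: 0.0847
grasp_force: 0.0
```

```bash
python3 m.py 4; python3 -c "
from h import *
to([.5468,.0755,.102],43.8)"
```

```text
wrist bolt [319.2 212.4] 0.8 [0.5466 0.0761 0.119 ]
wrist boss_top [320.1 193.7] 0.97 [0.5474 0.0766 0.074 ]
wrist flange [179.4 150.3] 0.54 [0.4477 0.0283 0.078 ]
wrist bar 671 rect ctr [547.3  75.9] [13.9 61.4] z 0.1286 mean [0.5459 0.0771 0.1285] dir -46.62
top bolt [312.7 204.3] 0.53 [0.5361 0.0107 0.119 ]
top boss_top [295.7 198.2] 0.51 [0.5642 0.07   0.074 ]
top flange [315.3 199.9] 0.56 [0.5562 0.0013 0.078 ]
q [ 0.137  0.36   0.071  1.281 -0.     0.935] tcp [0.5462 0.0755 0.1934] tooly 44.27 F [-0.2 -0.1 -0.5]
shift cm [ 0.4  -0.05  0.34] 
q [ 0.137  0.36   0.071  1.281 -0.     0.935] tcp [0.5462 0.0755 0.1934] tooly 44.27 F [-0.2 -0.1 -0.5]
shift cm [-0.04  0.05  9.14] ('spin', np.float64(0.47))
```

View pics/wrist_4.png

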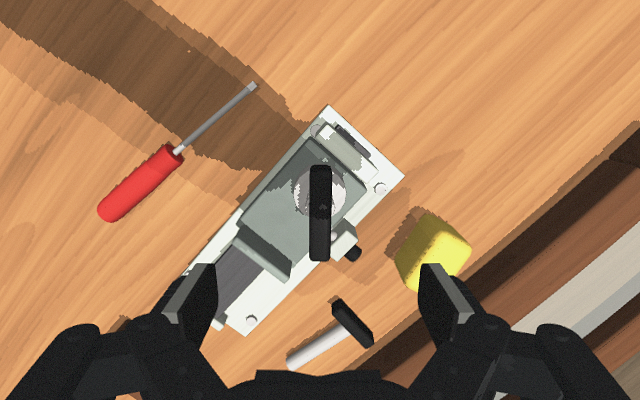

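In the wrist view the bar is upright at column ≈320, midway between the fingers. The stop is against the end stop. I'll descend and grip.

Emit:
arm_command([
  [0,0,3],
  [0,0,5.5],
  [0,0,7.5],
  [0,0.05,9],
  [0,0.05,9.1],
], spin=[0,0,0,0.5,0.5])

```text
clock: 10.42
eef_pos: [0.5457, 0.0758, 0.1012]
tool_rot: [0.393, 0.92, -0.001, -0.001]
ft_force: [0.0, -1.0, 0.1]
grip_width: 0.0847
grasp_force: 0.0
```

Emit:
arm_command([
  [0,0,0],
  [0,0,0],
  [0,0,0],
  [0,0,0],
  [0,0,0],
], spin=[0,0,0,0,0], jaw=0.5)

```text
clock: 11.05
eef_pos: [0.5475, 0.0761, 0.1031]
tool_rot: [0.393, 0.92, 0.001, 0.001]
ft_force: [1.5, 0.1, 2.4]
grip_width: 0.016
grasp_force: 58.6
```

Emit:
arm_command([
  [0,0,0.1],
  [0,0,0.2],
  [0,0,0.3],
  [0,0,0.3],
  [0,0,0.3],
], spin=[-9,-18,-27,-36,-42])

```text
clock: 11.68
eef_pos: [0.5475, 0.0757, 0.1019]
tool_rot: [0.036, 0.999, 0.0, 0.002]
ft_force: [-3.0, -0.7, 16.6]
grip_width: 0.0161
grasp_force: 61.5
```

Emit:
arm_command([
  [0,0,0.2],
  [0,0,0.4],
  [0,0,0.5],
  [0,0,0.5],
  [0,0,0.5],
], spin=[-5,-10,-15,-18,-18])

```text
clock: 12.3
eef_pos: [0.5474, 0.0756, 0.0952]
tool_rot: [-0.12, 0.993, -0.0, 0.001]
ft_force: [1.5, -1.0, 4.7]
grip_width: 0.0159
grasp_force: 60.2
```

```bash
python3 -c "
from h import *
to([.5475,.0755,.093]);print(get_obs()['ft_torque'])"
```

```text
q [ 1.380e-01  4.360e-01 -8.500e-02  1.048e+00 -1.000e-03 -1.020e-01] tcp [0.5474 0.0756 0.0952] tooly 103.73 F [ 1.5 -1.   4.7]
shift cm [-0.01 -0.01  0.22] 
[-0.12375152 -0.25710988  0.01333856]
```

The bolt dropped 8 mm in total (TCP z 0.1031 → 0.0952), with the bar at about -0.2 rad. Now forward, following the pitch.

Emit:
arm_command([
  [0,0,0.1],
  [0,0,0.2],
  [0,0,0.25],
  [0,0,0.27],
  [0,0,0.3],
], spin=[0,10,20,30,40])

```text
clock: 12.92
eef_pos: [0.5465, 0.0768, 0.0923]
tool_rot: [0.229, 0.973, 0.001, 0.0]
ft_force: [-2.0, 0.9, 7.8]
grip_width: 0.0162
grasp_force: 69.2
```

Emit:
arm_command([
  [0,0,0.02],
  [0,0,0.04],
  [0,0,0.07],
  [0,0,0.09],
  [0,0,0.11],
], spin=[10,20,30,40,50])

```text
clock: 13.55
eef_pos: [0.5477, 0.0769, 0.0915]
tool_rot: [0.619, 0.785, 0.002, 0.001]
ft_force: [0.1, 1.8, 5.6]
grip_width: 0.0165
grasp_force: 66.7
```

Emit:
arm_command([
  [0,0,0.02],
  [0,0,0.04],
  [0,0,0.07],
  [0,0,0.09],
  [0,0,0.11],
], spin=[10,20,30,40,50])

```text
clock: 14.18
eef_pos: [0.549, 0.0763, 0.0906]
tool_rot: [0.893, 0.45, 0.003, 0.001]
ft_force: [3.5, 0.4, 5.9]
grip_width: 0.0164
grasp_force: 64.6
```

Emit:
arm_command([
  [0,0,0.02],
  [0,0,0.04],
  [0,0,0.07],
  [0,0,0.08],
  [0,0,0.08],
], spin=[10,20,30,36,36])

```text
clock: 14.8
eef_pos: [0.5495, 0.0754, 0.0899]
tool_rot: [0.988, 0.154, 0.003, 0.001]
ft_force: [4.9, -2.0, 4.5]
grip_width: 0.0164
grasp_force: 62.4
```

```bash
python3 -c "
from h import *
to([.5475,.0755,.093]);print(get_obs()['ft_torque'])"
```

```text
q [ 1.380e-01  4.420e-01 -9.100e-02  1.032e+00 -2.000e-03  2.970e+00] tcp [0.5495 0.0754 0.0899] tooly -72.29 F [ 4.9 -2.   4.5]
shift cm [-0.19 -0.07 -0.31] 
[-0.57524119 -1.12340115  0.12076647]
```

Emit:
arm_command([
  [0,0,0],
  [0,0,-0.1],
  [-0.2,-0.05,-0.1],
  [-0.2,-0.05,-0.1],
  [-0.2,-0.05,-0.1],
], spin=[0,0,0,0,0], jaw=8.5)

```text
clock: 15.42
eef_pos: [0.5442, 0.0757, 0.0892]
tool_rot: [0.988, 0.155, -0.0, -0.0]
ft_force: [0.4, 0.3, -0.0]
grip_width: 0.0852
grasp_force: 0.0
```

Emit:
arm_command([
  [0,0,0],
  [0,0,0],
  [0,0,0],
  [0,0,0],
  [0,0,0],
], spin=[-10,-20,-30,-40,-50])

```text
clock: 16.05
eef_pos: [0.5444, 0.0757, 0.0893]
tool_rot: [0.829, 0.56, -0.0, -0.0]
ft_force: [-0.2, 0.2, 0.2]
grip_width: 0.0852
grasp_force: 0.0
```

Emit:
arm_command([
  [0,0,0],
  [0,0,0],
  [0,0,0],
  [0,0,0],
  [0,0,0],
], spin=[-10,-20,-30,-40,-50])

```text
clock: 16.68
eef_pos: [0.5444, 0.0757, 0.0893]
tool_rot: [0.514, 0.858, -0.0, -0.0]
ft_force: [-0.6, -0.4, 0.1]
grip_width: 0.0849
grasp_force: 0.0
```

Emit:
arm_command([
  [0,0,0],
  [0,0,0],
  [0,0,0],
  [0,0,0],
  [0,0,0],
], spin=[-10,-20,-30,-40,-50])

```text
clock: 17.3
eef_pos: [0.5444, 0.0757, 0.0893]
tool_rot: [0.104, 0.995, 0.0, -0.0]
ft_force: [0.8, 0.1, -0.5]
grip_width: 0.085
grasp_force: 0.0
```

Emit:
arm_command([
  [0,0,0],
  [0,0,0],
  [0,0,0],
  [0,0,0],
  [0,0,0],
], spin=[-10,-20,-30,-30,-30])

```text
clock: 17.92
eef_pos: [0.5444, 0.0757, 0.0893]
tool_rot: [-0.153, 0.988, -0.0, -0.0]
ft_force: [-0.2, 0.1, 0.3]
grip_width: 0.0852
grasp_force: 0.0
```

```bash
python3 -c "
from h import *
p=camera('wrist');cv2.imwrite('pics/w5.png',p['pixels'][:,:,::-1])
for t in('bolt','boss_top'):
  for d in landmark_of(p,t)[:1]: print(t,d['confidence'],atz(p,d['centre'],.107 if t=='bolt' else .074))
to([.5475,.0755,.092],107.7)"
```

```text
bolt 0.62 [0.54639127 0.07370932 0.107     ]
boss_top 0.62 [0.54716687 0.07478236 0.074     ]
q [ 0.138  0.438 -0.099  1.034  0.    -0.171] tcp [0.5444 0.0757 0.0893] tooly 107.71 F [-0.2 -0.4 -0.1]
shift cm [-0.29 -0.11 -0.27] ('spin', np.float64(0.01))
```

View pics/w5.png

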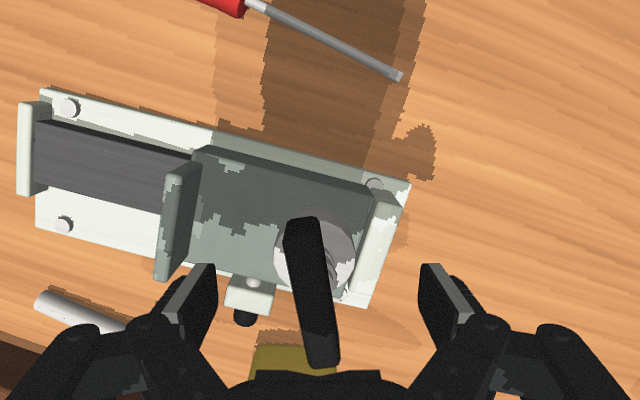

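The wrist view shows the stop still touching the end stop (right, about (380,250)). The bar is turned a few degrees from the finger axis (from (300,220) to (322,365)), so I'll measure that.

```bash
sed -i 's/>.11)&(P\[:,2\]<.14)/>.100)\&(P[:,2]<.128)\&(np.hypot(P[:,0]-.547,P[:,1]-.0755)<.036)/' m.py; python3 m.py 6 | grep -v "boss\|flange"
```

```text
wrist bolt [315.2 291.9] 0.78 [0.5384 0.0725 0.119 ]
wrist bar 1652 rect ctr [547.   74.1] [61.6 14.2] z 0.1157 mean [0.544  0.073  0.1155] dir 27.04
q [ 0.138  0.438 -0.099  1.034 -0.    -0.172] tcp [0.5444 0.0757 0.0893] tooly 107.76 F [-0.7  1.  -0. ]
shift cm [  0.06   0.26 -10.07]
```

Emit:
arm_command([
  [-0.2,-0.15,0],
  [-0.2,-0.15,0.1],
  [-0.2,-0.15,0.1],
  [-0.2,-0.15,0.1],
  [-0.2,-0.15,0.1],
], spin=[-9,-9.3,-9.3,-9.3,-9.3])

```text
clock: 19.1
eef_pos: [0.5468, 0.0749, 0.0883]
tool_rot: [-0.234, 0.972, -0.0, 0.0]
ft_force: [0.6, 0.2, 0.1]
grip_width: 0.0848
grasp_force: 0.0
```

Emit:
arm_command([
  [0,0,0],
  [0,0,0],
  [0,0,0],
  [0,0,0],
  [0,0,0],
], spin=[0,0,0,0,0], jaw=0.5)

```text
clock: 19.73
eef_pos: [0.547, 0.0747, 0.0886]
tool_rot: [-0.234, 0.972, -0.0, 0.0]
ft_force: [-0.3, -0.8, 1.6]
grip_width: 0.0168
grasp_force: 58.5
```

```bash
python3 -c "
from h import *
to([.547,.0745,.0883])"
```

```text
q [ 0.136  0.443 -0.093  1.034 -0.    -0.337] tcp [0.547  0.0747 0.0886] tooly 117.07 F [-0.3 -0.8  1.6]
shift cm [ 0.02 -0.02  0.03]
```

Emit:
arm_command([
  [0,0,0.07],
  [0,0,0.11],
  [0,0,0.14],
  [0,0,0.17],
  [0,0,0.2],
], spin=[10,20,30,40,50])

```text
clock: 20.35
eef_pos: [0.5471, 0.0752, 0.0872]
tool_rot: [0.201, 0.98, 0.0, 0.0]
ft_force: [-1.7, 0.6, 5.5]
grip_width: 0.0161
grasp_force: 60.4
```

Emit:
arm_command([
  [0,0,0.02],
  [0,0,0.04],
  [0,0,0.07],
  [0,0,0.09],
  [0,0,0.11],
], spin=[10,20,30,40,50])

```text
clock: 20.98
eef_pos: [0.5476, 0.0756, 0.0863]
tool_rot: [0.596, 0.803, 0.001, 0.0]
ft_force: [-0.3, 1.0, 5.4]
grip_width: 0.0165
grasp_force: 61.1
```

Emit:
arm_command([
  [0,0,0.02],
  [0,0,0.04],
  [0,0,0.07],
  [0,0,0.09],
  [0,0,0.11],
], spin=[10,20,30,40,50])

```text
clock: 21.6
eef_pos: [0.5485, 0.0755, 0.0853]
tool_rot: [0.88, 0.475, 0.002, 0.0]
ft_force: [2.4, 0.8, 4.7]
grip_width: 0.0158
grasp_force: 61.1
```

Emit:
arm_command([
  [0,0,0.02],
  [0,0,0.04],
  [0,0,0.07],
  [0,0,0.09],
  [0,0,0.09],
], spin=[10,20,30,40,43])

```text
clock: 22.22
eef_pos: [0.5489, 0.075, 0.085]
tool_rot: [0.993, 0.121, 0.002, 0.0]
ft_force: [0.7, -0.3, 7.7]
grip_width: 0.0161
grasp_force: 61.2
```

Emit:
arm_command([
  [0,0,0],
  [0,0,0],
  [0,0,0],
  [0,0,0],
  [0,0,0],
], spin=[0,0,0,0,0])

```text
clock: 22.85
eef_pos: [0.549, 0.075, 0.0852]
tool_rot: [0.992, 0.122, 0.003, 0.0]
ft_force: [0.5, -0.9, 7.8]
grip_width: 0.016
grasp_force: 61.2
```

```bash
python3 m.py 7; cd pics; python3 -c "
from h import *" 2>/dev/null; cd ..; python3 -c "
from h import *
p=camera('scene');a=p['pixels'][180:270,260:400,::-1];cv2.imwrite('pics/s7.png',cv2.resize(a,None,fx=4,fy=4));o=get_obs();print(o['ft_force'],o['ft_torque'],o['grasp_force'])
w=cv2.imread('pics/wrist_7.png');s=cv2.resize(a,(560,360));c=np.zeros((600,560,3),np.uint8);c[:360]=s;c[360:585]=cv2.resize(w,(360,225)).repeat(1,0)[:, :].copy() if 0 else np.pad(cv2.resize(w,(360,225)),((0,0),(0,200),(0,0)));cv2.imwrite('pics/c7.png',c)"
```

```text
wrist bolt [318. 291.] 0.8 [0.5571 0.0765 0.119 ]
wrist flange [466.  291.8] 0.97 [ 0.5494 -0.0011  0.078 ]
wrist bar 2509 rect ctr [548.6  74. ] [51.3 49.9] z 0.1127 mean [0.5522 0.0754 0.1145] dir -166.11
top boss_top [316.2 236.5] 0.72 [0.4286 0.0009 0.074 ]
top flange [317.6 202.6] 0.66 [ 0.5465 -0.0065  0.078 ]
q [ 0.136  0.446 -0.097  1.022 -0.     3.032] tcp [0.549  0.075  0.0853] tooly -75.94 F [0.9 0.5 8.3]
shift cm [ -0.45  -0.43 -10.48] 
[-0.1604454   0.22611437  7.2671237 ] [-0.1237183  -0.11268141 -0.04726454] 61.15943670272827
```

View pics/c7.png

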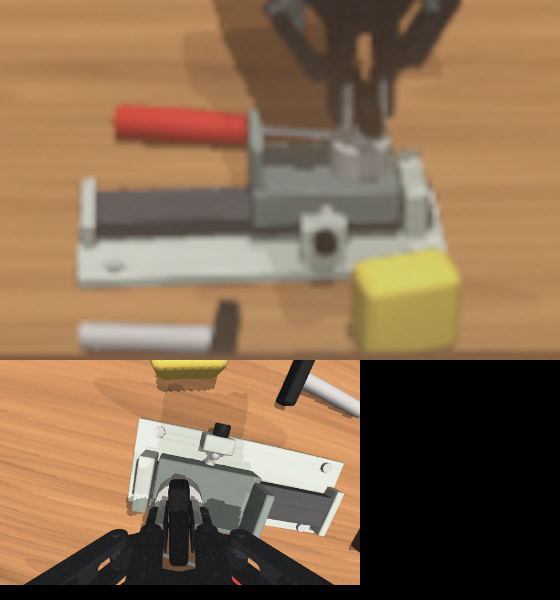

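The picture shows the bar between the fingers (wrist inset about (178,520)) and the block still touching the end stop. The bolt is at about 6.0 rad and the handle about 16 mm below its start. Handing in.

```bash
python3 -c "
from h import *
print(job_done())"
```

```text
the job is handed in; nothing more can be done
None
```

I handed the job in at about 23 s: the stop is home, the bolt dropped into the thread and turned forward to about 6 rad (roughly 16 mm lower), and the gripper still holds the handle at about 61 N; the hand-in returned no verdict.

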